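# Load a vial box into the sample carrier and lock its tray with the T-rod

## Robot

A 6-joint arm with a two-finger parallel gripper is mounted at the origin on the work surface. World frame = base frame: x ahead of the robot, y to its left, z up, the work surface at z = 0. Lengths are in m, angles in degrees, forces in N, time in s.
With the tool pointing down it reaches from about 0.35 to 0.875 m from the base axis. Payload 4.2 kg.
Tool frame: the origin (TCP) lies at the very end of the fingers, on their centre line; the grasp point (between the pads) lies 19 mm behind it; z points along the fingers, y is the line along which they close (so a half turn about z gives the same grasp; the last joint's range is limited). The gripper opens to 87 mm and grips with 3 to 60 N. Pads are 19 mm wide; open, the fingers measure 117 mm over their backs; the gripper's body (75 mm by 190 mm) begins 51 mm behind the grasp point.
Start: joints at [-53.308, 22.042, 0.453, 0, -68.411, -14.817], TCP at [0.233, -0.58, 0.223] pointing down, gripper open.
Joint ranges: [-179.83, 179.83], [-69.29, 118.12], [-61.27, 80.66], [-181.25, 117.63], [-171.15, -9.14], [-177.46, 177.46]. Speed limits (degrees/s): [159.86, 159.86, 180, 180, 180, 180].

## Interface

Orientations are given as a 3x3 rotation matrix whose columns are the frame's x, y, z axes.
In Python, from station import monitor, cams, ticket gives the robot as it stands.
- The arm moves only by the tool drive_tool, never from a script. Its argument "moves" is a list of rows, each an object with "delta_pos": the shift along the tool's x, y, z in mm, a list of three; "turn": the turn about the tool's z in rad; "claw": the opening, from 0 (shut) to 1 (fully open). A call has 1 to 12 rows; each row shifts and turns the commanded pose from where the row before left it, along the tool's axes as they then stand; what a row does not reach is not made up. A row lasts 1/8 s, in which the tool goes at most 62.5 mm and 10.7 degrees, less where a joint would pass 70% of its speed; a pose out of reach is approached as far as the arm can. A call is refused whole if a number of a shift passes 62.5 or a number of a turn 0.188, either way. A call with a gripper value outside its range is refused whole. The fingers move at their own pace and stop on an object; the grip force is fixed at half the most. Time passes only in rows, so rows that do not move let the fingers close. It gives the time, the measured TCP pose, the force, the opening and the grip force at its end, in the units of the state.
- monitor.sense(): the state, without advancing time (a new reading comes with each control period).
- cams.capture(name): name is "scene" or "top"; returns a dict with "color" (420x560x3 uint8, red, green, blue), "range_z" (420x560 float32, m along the optical axis (not along the pixel's ray), 0 where there is no reading), "vertical_fov" (degrees; the focal length in pixels is half the picture's height over the tangent of half this angle, whatever the lens; pixels are square), "cx", "cy" (the principal point, pixels), "dist" ([k1, k2, p1, p2, k3] as OpenCV has them; the pictures are not rectified), "extrinsics" (4x4, takes a point from camera to world coordinates). Camera axes: x right, y down, z forward; pixel columns grow to the right and rows downward; lengths in m; the calibration is good to about 2 mm. A picture is of the moment at which its call begins.
- ticket.finish_job(): hands the job in; it is judged then, once.
The state is a dict: "time_s": time; "joints": joint angles; "joint_velocities": joint speeds; "effort": joint torques, N m; "tcp_pos": TCP position; "ee_rot": TCP orientation; "wrist_force": force on the tool from outside, world axes, zero at the start; "moment": the same for the moment, N m; "gripper_width": opening from 0.0 (shut) to 1.0 (fully open); "gripper_force": force on a finger pad.
Only numpy, scipy, OpenCV 4.12 (cv2) and the standard library are available. Lean on these libraries where they do the work, as an engineer would, in place of code of your own. Each camera call takes 0.05 s, during which the arm holds its last target. There are 200 camera calls.

## Task

Put the purple vial box into the carrier's pulled-out tray so that it stands flat on the tray floor, let it go, and then push the tray fully home. Then take the orange-handled lock rod from its grey block and thread it all the way down through the top bracket's slot, the tray's yellow lug and the black foot socket, give it a quarter turn so that its cross-pin is caught under the bracket, and let it go. Do not let the purple box drop from above, and leave the blue box, bottles, beaker, jar and timer where they are.

Things in the scene. Friction and masses are not known exactly. Their poses are not given: they have to be found in the camera images.
- carrier: Grey and aluminium carrier, fixed. Origin on the bench under the middle of the shut tray. In its frame (mm): base x -55..120, y -71..75, 10 thick; tray opens to -y. On the +x side a post (x 107..117, y 0..60) carries a bracket plate (x 48..117, y -5..65, underside z 118, top z 126). On one vertical axis (x 80, y 30) lie the plate's slot, the shut tray's lug hole and the foot socket.
- slot (a point): Centre of the bracket's slot, at the plate's top face (126 mm above the bench). Axes as the carrier's: the slot is 48 mm long along y and 18 mm wide along x.
- foot_hole (a point): Centre of the mouth of the black foot socket, 36 mm above the bench: round hole 18 mm across, 26 mm deep (bottom 10 mm above the bench, on which the rod comes to stand).
- tray (a joint): How far the tray is pulled out, in m: 0 fully home (hard stop), at most 0.07. It slides along the carrier's y, opening to -y; friction about 2 N, stays where it is left.
- tray_floor (a point): Centre of the tray's inner floor (16 mm above the bench), moves with the tray; axes as the carrier's. Inside 80 mm (x) by about 112 mm (y), steel side walls up to 45 mm above the bench.
- tray_front (a point): Middle of the outer face of the tray's blue front panel, 45 mm above the bench; the panel is 100 mm wide (x), 8 mm thick and reaches from 12 to 62 mm above the bench. Push it along the carrier's +y to shut the tray.
- lug_hole (a point): Centre of the 18 mm round hole in the tray's yellow lug, at the lug's top face (50 mm above the bench; lug 10 mm thick, 40 mm square); moves with the tray and comes under the slot when the tray is shut.
- purple_box: Purple vial box with whitish lid, 60 (x) by 90 (y) by 45 mm high, about 0.16 kg; origin at the centre of its underside. On the lid a purple grip rib, 44 mm along x, 14 mm thick in y, from 45 to 73 mm above the underside: pinch it across its thickness. It fits the tray only with its long side along the tray's y (either way round).
- rod: Lock rod, upright in the park block; origin at its lower tip, z up; about 0.18 kg. Steel shaft 14 mm thick, tapered tip (6 mm wide, full 10 mm up). Brass cross-pin, 40 mm along x, 10 mm square, centred 98 mm above the tip. Orange bar handle parallel to it, 60 mm along x, 16 mm thick in y, 150 to 170 mm above the tip. The pin passes the slot with the handle along it. Same after half a turn.
- rod_handle (a point): Centre of the rod's orange handle, 160 mm above the tip; axes as the rod's.
- park_block: Grey block 70 by 70 by 60 mm high, fixed; origin at the centre of its underside. A 15.5 mm hole 45 mm deep in its top holds the rod, which must be lifted straight out.
- blue_box: Dark blue vial box of the same shape as the purple one, origin at the centre of its underside; leave alone.
- media_bottle: Clear bottle with an orange cap, 72 mm in diameter, 170 mm high, origin at the centre of its underside; leave alone.
- amber_bottle: Amber bottle with a white cap, 60 mm in diameter, 140 mm high, origin at the centre of its underside; leave alone.
- beaker: Clear beaker, 70 mm across, 85 mm high, origin at the centre of its underside; leave alone.
- jar: Small jar with a blue cap, 48 mm in diameter, 55 mm high, origin at the centre of its underside; leave alone.
- timer: White bench timer, 62 by 62 by 22 mm, origin at the centre of its underside; leave alone.
Not all that is in view belongs to the job. Of the things like the rod, leave any that is pink, turquoise or white; of the rest the smaller one is meant.

How it is judged:
By the outcome, as a careful person would: the job done as asked, in the order asked, and still so for the second after the job is handed in, with the robot touching nothing.
It also fails if it takes over 72 s, if anything falls off the work surface, if the arm or the gripper's body presses on something with over 40 N, if the wrist force passes 120 N, or if a joint passes its speed limit or range.

## Working session

There is one attempt and no reset: what is moved stays moved. The work goes in short steps, Python scripts to look and compute and a tool call to move; the robot and the scene stay as the last step left them, time stands still between calls to the robot, and variables do not carry over. Pictures are saved under pics/ and viewed, at most 10 in all, crops included, and the job is handed in when it is done.

Besides the shell and the picture viewer there is one more tool, called after "Call:" in YAML: its name, and indented under it one key for each argument. drive_tool: Moves the arm, as the interface text tells. Its arguments: {"type":"object","properties":{"moves":{"type":"array","items":{"type":"object","properties":{"delta_pos":{"type":"array","items":{"type":"number"}},"turn":{"type":"number"},"claw":{"type":"number"}}}}},"required":["moves"]}

```bash
ls; mkdir -p pics; cat > h.py <<'E'
import numpy as np, cv2
from station import monitor, cams, ticket
def cap(n):
    c=cams.capture(n); h,w=c["color"].shape[:2]
    f=h/2/np.tan(np.radians(c["vertical_fov"])/2)
    c["K"]=np.array([[f,0,c["cx"]],[0,f,c["cy"]],[0,0,1.]]); c["D"]=np.array(c["dist"],float); c["T"]=np.array(c["extrinsics"]); return c
def pts(c,uv,z=None):
    """pixels -> world, by depth, or on plane z"""
    uv=np.asarray(uv,float).reshape(-1,2)
    n=cv2.undistortPoints(uv[:,None],c["K"],c["D"])[:,0]; r=np.c_[n,np.ones(len(n))]
    R,t=c["T"][:3,:3],c["T"][:3,3]
    if z is None:
        d=c["range_z"][uv[:,1].astype(int),uv[:,0].astype(int)]; return r*d[:,None]@R.T+t
    w=r@R.T; return t+w*((z-t[2])/w[:,2])[:,None]
def cloud(c):
    h,w=c["range_z"].shape; v,u=np.mgrid[:h,:w]
    return pts(c,np.c_[u.ravel(),v.ravel()]).reshape(h,w,3)
def save(c,n): cv2.imwrite(f"pics/{n}.png",c["color"][:,:,::-1])
E
python3 - <<'E'
from h import *
for n in("scene","top"):
    c=cap(n); save(c,n+"0"); print(n,c["T"].round(3).tolist(),c["K"][0,0],c["D"])
s=monitor.sense();print(s["tcp_pos"],s["ee_rot"],s["wrist_force"],s["gripper_width"],s["time_s"])
E
```

```text
pics
scene [[-0.334, 0.742, -0.581, 1.373], [0.943, 0.263, -0.205, 0.295], [0.001, -0.617, -0.787, 1.067], [0.0, 0.0, 0.0, 1.0]] 505.3387066279875 [0.05578633 0.         0.         0.         0.        ]
top [[0.009, -0.996, 0.093, 0.501], [-1.0, -0.01, -0.016, 0.058], [0.016, -0.093, -0.996, 1.51], [0.0, 0.0, 0.0, 1.0]] 527.3340089778552 [-0.08313132  0.          0.          0.          0.        ]
[ 0.23270274 -0.57950103  0.2216029 ] [[-9.28064067e-01 -3.72419853e-01 -7.34978925e-04]
 [-3.72420577e-01  9.28062461e-01  1.72696114e-03]
 [ 3.89517368e-05  1.87645185e-03 -9.99998239e-01]] [ 0.04361601  0.75920705 -0.46663342] 1.0015651228014382 0.1
```

View pics/scene0.png

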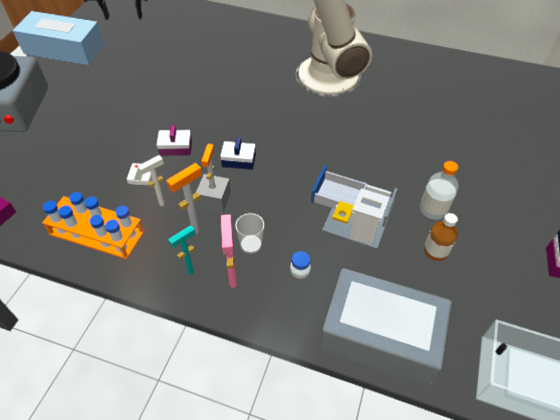

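View pics/top0.png

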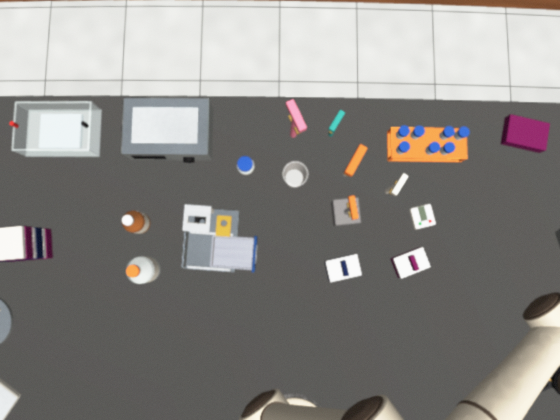

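The scene view shows the purple box at (175,142), the parked orange rod at (210,170) and the carrier at (355,205). In the top view the same things are at (411,263), (350,210) and (220,240). The larger loose orange rod, at top (356,160), is a decoy. The tray opens towards image right, which is world -y.

```bash
cat > m.py <<'E'
from h import *
def rect(P):
    (c,s,a)=cv2.minAreaRect((P[:,:2]*1000).astype(np.float32)); 
    if s[0]<s[1]: s=s[::-1]; a+=90
    return np.round(c,1),np.round(s,1),round((a+90)%180-90,1)   # a: direction of long side, deg
def comp(m):
    n,l,st,_=cv2.connectedComponentsWithStats(m.astype(np.uint8)); 
    return l==1+np.argmax(st[1:,4]) if n>1 else m
E
python3 - <<'E'
from m import *
for n,B in dict(top=dict(purple=(385,435,240,285),handle=(342,362,192,224),block=(325,370,190,230),carrier=(175,265,198,278)),
            scene=dict(purple=(150,200,120,162),handle=(198,218,140,168),block=(195,235,140,205),carrier=(300,400,160,250))).items():
    c=cap(n); W=cloud(c); hsv=cv2.cvtColor(c["color"],cv2.COLOR_RGB2HSV); H,S,V=cv2.split(hsv); z=W[...,2]*1000
    def roi(k):
        m=np.zeros(z.shape,bool); a=B[k]; m[a[2]:a[3],a[0]:a[1]]=1; return m
    def show(t,m,zp=None):
        m=comp(m); 
        if m.sum()<4: print(n,t,"few");return
        v,u=np.nonzero(m); uv=np.c_[u,v]
        print(n,t,m.sum(),"z med",np.median(z[m]).round(1),"depth",*rect(W[m]), *((("plane",)+rect(pts(c,uv,zp/1000))) if zp else ()), "mean",(pts(c,uv,zp/1000).mean(0)*1000).round(1) if zp else "")
    p=roi("purple")
    show("lid",p&(V>150)&(S<60)&(z>35),45)
    show("rib",p&(H>135)&(H<175)&(S>90)&(z>53),73)
    o=(H>5)&(H<22)&(S>150)&(V>120)
    show("handle",roi("handle")&o&(z>140),185)
    show("block",roi("block")&(abs(z-60)<10)&(S<60),60)
    k=roi("carrier")
    show("plate",k&(abs(z-126)<9),126)
    show("lug",k&(H>20)&(H<35)&(S>150)&(abs(z-50)<15),50)
    show("blue",k&(H>100)&(H<130)&(S>130)&(abs(z-62)<8),62)
    show("floor",k&(abs(z-16)<7)&(V>120),16)
E
```

```text
top lid 615 z med 44.2 depth [ 472.9 -159.5] [430.5  80.7] -86.8 plane [ 481.8 -324.8] [92.1 60.9] -68.8 mean [ 482.  -323.8   45. ]
top rib 66 z med 71.7 depth [ 482.  -323.9] [39.4 11.2] 21.6 plane [ 481.5 -322.6] [38.9 12.4] 20.4 mean [ 481.5 -322.6   73. ]
top handle 138 z med 183.8 depth [ 622.8 -139.3] [57.6 16.8] 11.2 plane [ 622.2 -138.3] [57.1 16.8] 8.8 mean [ 622.3 -138.7  185. ]
top block 401 z med 58.7 depth [ 621.3 -139.3] [70.7 70.2] -84.0 plane [ 621.  -138.8] [71.5 70.3] -83.8 mean [ 616.4 -127.8   60. ]
top plate 590 z med 125.1 depth [593.  262.9] [71.8 69.4] 86.7 plane [592.8 262.4] [71.4 69.2] 86.5 mean [593.2 262.3 126. ]
top lug 179 z med 49.4 depth [579.7 200.5] [50.3 35.3] -3.7 plane [579.6 200.2] [50.3 35. ] -3.8 mean [577.3 200.6  50. ]
top blue 17 z med 62.9 depth [467.1 114.6] [24.5  4.9] -6.1 plane [467.1 114.6] [24.6  5.1] -6.4 mean [466.3 114.9  62. ]
top floor 1048 z med 15.1 depth [506.  173.9] [111.1  79.5] 84.7 plane [505.8 173.9] [111.5  79.7] 84.9 mean [505.4 173.9  16. ]
scene lid 462 z med 44.7 depth [926.4 -45.9] [1120.1   95.3] 32.4 plane [ 48
[... 263 characters left out ...]
 632.  -138.8] [71.4 19.6] 10.1 mean [ 638.8 -135.2  185. ]
scene block 558 z med 59.9 depth [ 624.3 -142.1] [74.9 71.6] 4.8 plane [ 627.9 -140.7] [79.6 73.3] 6.0 mean [ 629.  -138.5   60. ]
scene plate 654 z med 125.6 depth [596.7 261.1] [72.9 69.8] -3.5 plane [599.5 261.2] [77.  69.9] -3.4 mean [599.7 261.5 126. ]
scene lug 279 z med 49.6 depth [581.7 198.4] [59.6 40. ] -3.6 plane [583.5 198.7] [61.7 40.6] -3.6 mean [583.7 198.3  50. ]
scene blue 103 z med 61.2 depth [504.9 112.4] [100.5   8.5] -3.0 plane [506.3 113.2] [101.1   8.6] -3.7 mean [507.6 112.9  62. ]
scene floor 677 z med 16.4 depth [493.5 167.6] [102.7  62.1] 87.2 plane [490.3 167.9] [103.1  65.7] 85.7 mean [492.6 167.8  16. ]
```

Call:
drive_tool:
  moves:
    - {"delta_pos": [-27.4, 12, 0], "turn": 0, "claw": 0.6}
    - {"delta_pos": [-27.4, 12, 0], "turn": 0, "claw": 0.6}
    - {"delta_pos": [-27.4, 12, 0], "turn": 0, "claw": 0.6}
    - {"delta_pos": [-27.4, 12, 0], "turn": 0, "claw": 0.6}
    - {"delta_pos": [-27.4, 12, 0], "turn": 0, "claw": 0.6}
    - {"delta_pos": [-27.4, 12, 0], "turn": 0, "claw": 0.6}
    - {"delta_pos": [-27.4, 12, 0], "turn": 0, "claw": 0.6}
    - {"delta_pos": [-27.4, 12, 0], "turn": 0, "claw": 0.6}
    - {"delta_pos": [-27.4, 12, 0], "turn": 0, "claw": 0.6}
    - {"delta_pos": [-27.4, 12, 0], "turn": 0, "claw": 0.6}
    - {"delta_pos": [-27.4, 12, 0], "turn": 0, "claw": 0.6}
    - {"delta_pos": [-27.4, 12, 0], "turn": 0, "claw": 0.6}

```text
time_s: 1.7
tcp_pos: [0.4849, -0.323, 0.2224]
ee_rot: [[-0.928, -0.373, -0.0], [-0.373, 0.928, 0.0], [0.0, 0.0, -1.0]]
wrist_force: [0.6, 0.2, 0.8]
gripper_width: 0.601
gripper_force: 0.0
```

Call:
drive_tool:
  moves:
    - {"delta_pos": [0, -1, 35], "turn": 0, "claw": 0.6}
    - {"delta_pos": [0, 0, 35], "turn": 0, "claw": 0.6}
    - {"delta_pos": [0, 0, 35], "turn": 0, "claw": 0.6}
    - {"delta_pos": [0, 0, 30], "turn": 0, "claw": 0.6}
    - {"delta_pos": [0, 0, 22], "turn": 0, "claw": 0.6}
    - {"delta_pos": [0, 0, 14], "turn": 0, "claw": 0.6}
    - {"delta_pos": [0, 0, 0], "turn": 0, "claw": 0.6}
    - {"delta_pos": [0, 0, 0], "turn": 0, "claw": 0}
    - {"delta_pos": [0, 0, 0], "turn": 0, "claw": 0}
    - {"delta_pos": [0, 0, 0], "turn": 0, "claw": 0}
    - {"delta_pos": [0, 0, 0], "turn": 0, "claw": 0}
    - {"delta_pos": [0, 0, 0], "turn": 0, "claw": 0}

```text
time_s: 3.2
tcp_pos: [0.485, -0.3249, 0.0519]
ee_rot: [[-0.928, -0.373, 0.001], [-0.373, 0.928, -0.0], [-0.001, -0.001, -1.0]]
wrist_force: [0.7, -0.9, 1.7]
gripper_width: 0.16
gripper_force: 30.0
```

Call:
drive_tool:
  moves:
    - {"delta_pos": [0, 0, -10], "turn": 0, "claw": 0}
    - {"delta_pos": [0, 0, -30], "turn": 0, "claw": 0}
    - {"delta_pos": [0, 0, -30], "turn": 0.09, "claw": 0}
    - {"delta_pos": [0, 0, -30], "turn": 0.09, "claw": 0}
    - {"delta_pos": [0, 0, -30], "turn": 0.09, "claw": 0}
    - {"delta_pos": [0, 0, -20], "turn": 0.09, "claw": 0}
    - {"delta_pos": [0, 0, 0], "turn": 0.085, "claw": 0}
    - {"delta_pos": [0, 0, 0], "turn": 0, "claw": 0}

```text
time_s: 4.2
tcp_pos: [0.4844, -0.3245, 0.2018]
ee_rot: [[-0.998, 0.062, 0.0], [0.062, 0.998, 0.0], [0.0, 0.0, -1.0]]
wrist_force: [0.4, 0.6, -1.7]
gripper_width: 0.157
gripper_force: 30.0
```

Call:
drive_tool:
  moves:
    - {"delta_pos": [0, 20, 0], "turn": 0, "claw": 0}
    - {"delta_pos": [1, 43, 0], "turn": 0, "claw": 0}
    - {"delta_pos": [1, 46, 0], "turn": 0, "claw": 0}
    - {"delta_pos": [1, 46, 0], "turn": 0, "claw": 0}
    - {"delta_pos": [1, 46, 0], "turn": 0, "claw": 0}
    - {"delta_pos": [1, 46, 0], "turn": 0, "claw": 0}
    - {"delta_pos": [1, 46, 0], "turn": 0, "claw": 0}
    - {"delta_pos": [1, 46, 0], "turn": 0, "claw": 0}
    - {"delta_pos": [1, 46, 0], "turn": 0, "claw": 0}
    - {"delta_pos": [1, 46, 0], "turn": 0, "claw": 0}
    - {"delta_pos": [1, 43, 0], "turn": 0, "claw": 0}
    - {"delta_pos": [0, 24, 0], "turn": 0, "claw": 0}

```text
time_s: 5.7
tcp_pos: [0.5053, 0.1751, 0.2013]
ee_rot: [[-0.998, 0.06, -0.001], [0.06, 0.998, -0.0], [0.001, -0.0, -1.0]]
wrist_force: [0.0, -0.9, -2.7]
gripper_width: 0.16
gripper_force: 30.0
```

```bash
python3 - <<'E'
from m import *
s=monitor.sense();print(s["tcp_pos"],s["ee_rot"],s["wrist_force"],s["gripper_width"],s["time_s"])
c=cap("scene");a=c["color"][60:300,240:440,::-1]; b=cap("top")["color"][150:350,140:320,::-1]
cv2.imwrite("pics/a1.png",np.hstack([cv2.resize(a,(400,480)),cv2.resize(b,(400,480))]))
E
```

```text
[0.50533745 0.17509347 0.20126279] [[-9.98194943e-01  6.00519920e-02 -7.84203191e-04]
 [ 6.00522374e-02  9.98195193e-01 -2.93194353e-04]
 [ 7.65180950e-04 -3.39758276e-04 -9.99999650e-01]] [ 0.04786025 -0.92920487 -2.73633087] 0.1595088687200197 5.7
```

View pics/a1.png

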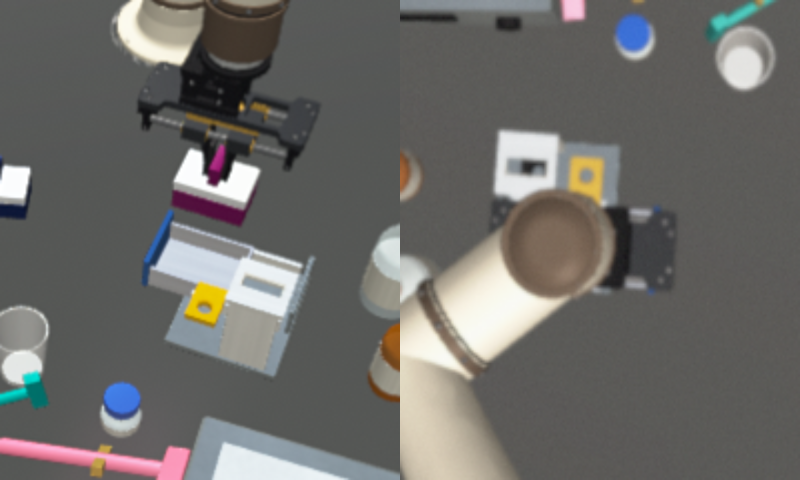

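The box hangs level and aligned over the tray. I'll lower it now.

Call:
drive_tool:
  moves:
    - {"delta_pos": [-1.5, -2, 15], "turn": 0, "claw": 0}
    - {"delta_pos": [0, 0, 25], "turn": 0, "claw": 0}
    - {"delta_pos": [0, 0, 25], "turn": 0, "claw": 0}
    - {"delta_pos": [0, 0, 20], "turn": 0, "claw": 0}
    - {"delta_pos": [0, 0, 15], "turn": 0, "claw": 0}
    - {"delta_pos": [0, 0, 12], "turn": 0, "claw": 0}
    - {"delta_pos": [0, 0, 10], "turn": 0, "claw": 0}
    - {"delta_pos": [0, 0, 6], "turn": 0, "claw": 0}
    - {"delta_pos": [0, 0, 3], "turn": 0, "claw": 0}
    - {"delta_pos": [0, 0, 1], "turn": 0, "claw": 0}
    - {"delta_pos": [0, 0, 0], "turn": 0, "claw": 0}

```text
time_s: 7.18
tcp_pos: [0.5077, 0.171, 0.0698]
ee_rot: [[-0.998, 0.063, 0.001], [0.063, 0.998, 0.0], [-0.001, 0.0, -1.0]]
wrist_force: [0.2, 0.2, -1.7]
gripper_width: 0.158
gripper_force: 30.0
```

Call:
drive_tool:
  moves:
    - {"delta_pos": [0, 0, 0.7], "turn": 0, "claw": 0}
    - {"delta_pos": [0, 0, 0.7], "turn": 0, "claw": 0}
    - {"delta_pos": [0, 0, 0], "turn": 0, "claw": 0}

```text
time_s: 7.55
tcp_pos: [0.5076, 0.1708, 0.0682]
ee_rot: [[-0.998, 0.063, -0.0], [0.063, 0.998, -0.0], [0.0, -0.0, -1.0]]
wrist_force: [-0.1, -1.0, -1.6]
gripper_width: 0.158
gripper_force: 30.0
```

Call:
drive_tool:
  moves:
    - {"delta_pos": [0, 0, 0.6], "turn": 0, "claw": 0}
    - {"delta_pos": [0, 0, 0.6], "turn": 0, "claw": 0}
    - {"delta_pos": [0, 0, 0], "turn": 0, "claw": 0}

```text
time_s: 7.92
tcp_pos: [0.5077, 0.1708, 0.0678]
ee_rot: [[-0.998, 0.063, 0.0], [0.063, 0.998, 0.0], [-0.0, 0.0, -1.0]]
wrist_force: [-1.6, -1.0, 4.9]
gripper_width: 0.158
gripper_force: 30.0
```

In contact, with force on the wrist. Release and rise.

Call:
drive_tool:
  moves:
    - {"delta_pos": [0, 0, 0], "turn": 0, "claw": 0.4}
    - {"delta_pos": [0, 0, 0], "turn": 0, "claw": 0.4}
    - {"delta_pos": [0, 0, 0], "turn": 0, "claw": 0.4}
    - {"delta_pos": [0, 0, -10], "turn": 0, "claw": 0.4}
    - {"delta_pos": [0, 0, -20], "turn": 0, "claw": 0.4}
    - {"delta_pos": [0, 0, -30], "turn": 0, "claw": 0.4}
    - {"delta_pos": [0, 0, -40], "turn": 0, "claw": 0.4}
    - {"delta_pos": [0, -50, -20], "turn": 0, "claw": 0}
    - {"delta_pos": [0, -50, 0], "turn": 0, "claw": 0}
    - {"delta_pos": [0, -30, 0], "turn": 0, "claw": 0}
    - {"delta_pos": [0, 0, 0], "turn": 0, "claw": 0}

```text
time_s: 9.3
tcp_pos: [0.4991, 0.0395, 0.1878]
ee_rot: [[-0.998, 0.066, 0.001], [0.066, 0.998, 0.0], [-0.001, 0.0, -1.0]]
wrist_force: [0.2, -0.2, 0.3]
gripper_width: 0.045
gripper_force: 0.0
```

```bash
python3 - <<'E'
from m import *
s=monitor.sense();print(s["tcp_pos"],s["time_s"])
c=cap("scene");W=cloud(c);z=W[...,2]*1000;H,S,V=cv2.split(cv2.cvtColor(c["color"],cv2.COLOR_RGB2HSV))
R=np.zeros(z.shape,bool);R[150:260,300:400]=1
for n,m in dict(rib=R&(H>135)&(H<175)&(S>90)&(z>70),lid=R&(V>150)&(S<60)&(abs(z-61)<6),blue=R&(H>100)&(H<130)&(S>130)&(abs(z-62)<8)).items():
    m=comp(m); print(n,m.sum(),np.median(z[m]),np.std(z[m]),rect(W[m]))
a=c["color"][120:270,270:430,::-1]; cv2.imwrite("pics/a2.png",cv2.resize(a,(640,600)))
E
```

```text
[0.49912055 0.03948054 0.18777025] 9.3
rib 96 87.77219007924403 5.300826461214974 (array([506.9, 171.1]), array([47. , 13.6]), -1.6)
lid 545 60.84366343954039 2.258338580938622 (array([505.1, 170.6]), array([91.6, 64.2]), 85.0)
blue 104 61.1512366014918 2.8676371830509244 (array([502.9, 112.6]), array([104.7,   8.9]), -3.0)
```

View pics/a2.png

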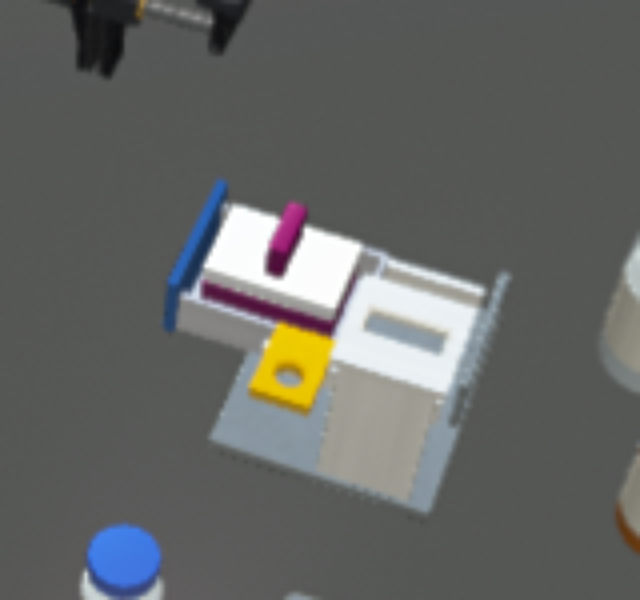

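The box stands flat: its lid is at 61 mm, as it should be, inside the walls. Next I close the fingers, come down in front of the blue panel, and push.

Call:
drive_tool:
  moves:
    - {"delta_pos": [3, 0, 30], "turn": 0, "claw": 0}
    - {"delta_pos": [3, 0, 40], "turn": 0, "claw": 0}
    - {"delta_pos": [3, 0, 40], "turn": 0, "claw": 0}
    - {"delta_pos": [0, 0, 32], "turn": 0, "claw": 0}
    - {"delta_pos": [0, 25, 0], "turn": 0, "claw": 0}
    - {"delta_pos": [0, 20, 0], "turn": 0, "claw": 0}
    - {"delta_pos": [0, 8, 0], "turn": 0, "claw": 0}
    - {"delta_pos": [0, 6, 0], "turn": 0, "claw": 0}
    - {"delta_pos": [0, 6, 0], "turn": 0, "claw": 0}

```text
time_s: 10.48
tcp_pos: [0.4946, 0.1064, 0.0454]
ee_rot: [[-0.998, 0.063, 0.0], [0.063, 0.998, -0.0], [-0.0, -0.0, -1.0]]
wrist_force: [-0.2, -2.2, 1.3]
gripper_width: 0.006
gripper_force: 1.1
```

Call:
drive_tool:
  moves:
    - {"delta_pos": [0, 6, 0], "turn": 0, "claw": 0}
    - {"delta_pos": [0, 6, 0], "turn": 0, "claw": 0}
    - {"delta_pos": [0, 6, 0], "turn": 0, "claw": 0}
    - {"delta_pos": [0, 6, 0], "turn": 0, "claw": 0}
    - {"delta_pos": [0, 6, 0], "turn": 0, "claw": 0}
    - {"delta_pos": [0, 6, 0], "turn": 0, "claw": 0}
    - {"delta_pos": [0, 6, 0], "turn": 0, "claw": 0}

```text
time_s: 11.35
tcp_pos: [0.497, 0.1488, 0.0449]
ee_rot: [[-0.998, 0.063, -0.0], [0.063, 0.998, -0.0], [0.0, -0.0, -1.0]]
wrist_force: [-0.2, -3.4, 2.2]
gripper_width: 0.008
gripper_force: 1.1
```

Call:
drive_tool:
  moves:
    - {"delta_pos": [0, 5, 0], "turn": 0, "claw": 0}
    - {"delta_pos": [0, 4, 0], "turn": 0, "claw": 0}
    - {"delta_pos": [0, 2, 0], "turn": 0, "claw": 0}
    - {"delta_pos": [0, 1, 0], "turn": 0, "claw": 0}
    - {"delta_pos": [0, 0, 0], "turn": 0, "claw": 0}

```text
time_s: 11.98
tcp_pos: [0.4978, 0.1605, 0.0448]
ee_rot: [[-0.998, 0.063, -0.0], [0.063, 0.998, 0.0], [0.0, 0.0, -1.0]]
wrist_force: [-0.4, -0.4, 0.4]
gripper_width: 0.01
gripper_force: 0.5
```

Call:
drive_tool:
  moves:
    - {"delta_pos": [0, 1, 0], "turn": 0, "claw": 0}
    - {"delta_pos": [0, 1, 0], "turn": 0, "claw": 0}
    - {"delta_pos": [0, 1, 0], "turn": 0, "claw": 0}

```text
time_s: 12.35
tcp_pos: [0.498, 0.1633, 0.0449]
ee_rot: [[-0.998, 0.063, -0.0], [0.063, 0.998, -0.0], [0.0, -0.0, -1.0]]
wrist_force: [-0.5, -1.7, -0.0]
gripper_width: 0.006
gripper_force: 1.0
```

Call:
drive_tool:
  moves:
    - {"delta_pos": [0, 1, 0], "turn": 0, "claw": 0}
    - {"delta_pos": [0, 1, 0], "turn": 0, "claw": 0}
    - {"delta_pos": [0, 1, 0], "turn": 0, "claw": 0}
    - {"delta_pos": [0, 1, 0], "turn": 0, "claw": 0}

```text
time_s: 12.85
tcp_pos: [0.4979, 0.1643, 0.0449]
ee_rot: [[-0.998, 0.063, -0.003], [0.063, 0.998, -0.005], [0.002, -0.005, -1.0]]
wrist_force: [3.8, -14.9, 2.5]
gripper_width: 0.007
gripper_force: 7.5
```

Hard stop reached at 15 N. I'll retreat and look.

Call:
drive_tool:
  moves:
    - {"delta_pos": [0, -15, 0], "turn": 0, "claw": 0}
    - {"delta_pos": [0, -40, -10], "turn": 0, "claw": 0}
    - {"delta_pos": [0, -50, -40], "turn": 0, "claw": 0.6}
    - {"delta_pos": [0, -50, -50], "turn": 0, "claw": 0.6}
    - {"delta_pos": [0, -50, -50], "turn": 0, "claw": 0.6}
    - {"delta_pos": [0, -50, -50], "turn": 0, "claw": 0.6}
    - {"delta_pos": [0, 0, 0], "turn": 0, "claw": 0.6}

```text
time_s: 13.72
tcp_pos: [0.4856, -0.0703, 0.2308]
ee_rot: [[-0.998, 0.067, 0.011], [0.067, 0.998, 0.002], [-0.01, 0.002, -1.0]]
wrist_force: [-0.0, 0.4, 0.2]
gripper_width: 0.488
gripper_force: 0.0
```

```bash
python3 - <<'E'
from m import *
s=monitor.sense();print(s["tcp_pos"],s["joints"],s["time_s"])
ims=[]
for n,B,HB in(("scene",(300,400,160,250),(198,218,140,168)),("top",(175,265,198,278),(342,362,192,224))):
    c=cap(n);W=cloud(c);z=W[...,2]*1000;H,S,V=cv2.split(cv2.cvtColor(c["color"],cv2.COLOR_RGB2HSV))
    R=np.zeros(z.shape,bool);R[B[2]:B[3],B[0]:B[1]]=1
    Q=R*0>0;Q[HB[2]:HB[3],HB[0]:HB[1]]=1
    pl=comp(R&(abs(z-126)<8)); 
    cn,_=cv2.findContours(pl.astype(np.uint8),cv2.RETR_EXTERNAL,cv2.CHAIN_APPROX_NONE); fil=np.zeros(pl.shape,np.uint8);cv2.drawContours(fil,cn,-1,1,-1)
    hole=comp((fil>0)&~pl); v,u=np.nonzero(hole)
    print(n,"slot",rect(pts(c,np.c_[u,v],.126)), "plate",rect(W[pl]))
    yl=(H>20)&(H<35)&(S>150)&R; v,u=np.nonzero(yl); print("yellow",yl.sum(), rect(pts(c,np.c_[u,v],.05)) if yl.sum()>3 else "")
    bl=comp(R&(H>100)&(H<130)&(S>130)&(abs(z-62)<8)); print("blue",bl.sum(),rect(W[bl]))
    hd=comp(Q&(H>5)&(H<22)&(S>150)&(abs(z-185)<7)); print("handle",hd.sum(),rect(W[hd]),np.median(z[hd]))
    ims.append(cv2.resize(c["color"][B[2]-10:B[3]+20,B[0]-20:B[1]+20,::-1],(400,400)))
cv2.imwrite("pics/a3.png",np.hstack(ims))
E
```

```text
[ 0.48557388 -0.07031743  0.23081925] [ 1.07792131e+01  8.17135461e+00 -1.74731182e+01  1.89951161e-02
 -6.37405997e+01 -1.04606215e+02] 13.725
scene slot (array([596.3, 262. ]), array([46.3, 13.5]), 85.4) plate (array([595.9, 261.3]), array([74.1, 69.7]), -3.5)
yellow 0 
blue 104 (array([508.6, 176. ]), array([99.4,  8.8]), -3.3)
handle 84 (array([ 627.9, -143.4]), array([63.4, 17.6]), 8.3) 184.3028610980431
top slot (array([590.2, 261.8]), array([47.6, 18.4]), -89.4) plate (array([592.9, 263.1]), array([72. , 69.1]), 86.7)
yellow 17 (array([595.2, 266.1]), array([25. ,  8.3]), -89.4)
blue 25 (array([530.9, 174.8]), array([38.6,  5.7]), -4.7)
handle 134 (array([ 624.6, -140.6]), array([57.5, 15.6]), 9.2) 183.26135739958528
```

View pics/a3.png

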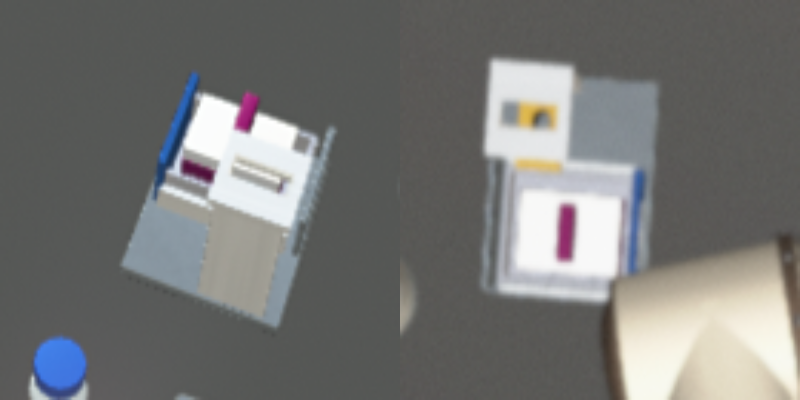

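The tray is home: the blue panel moved 63.6 mm, and the yellow lug with its hole shows through the slot at crop (541,117), which fits the expected parallax. The box sits flat. On to the rod.

Call:
drive_tool:
  moves:
    - {"delta_pos": [0, 0, 0], "turn": -0.116, "claw": 0.5}
    - {"delta_pos": [0, 0, 0], "turn": -0.116, "claw": 0.5}
    - {"delta_pos": [-21, -15.5, 0], "turn": 0, "claw": 0.5}
    - {"delta_pos": [-21, -15.5, 0], "turn": 0, "claw": 0.5}
    - {"delta_pos": [-21, -15.5, 0], "turn": 0, "claw": 0.5}
    - {"delta_pos": [-21, -15.5, 0], "turn": 0, "claw": 0.5}
    - {"delta_pos": [-21, -15.5, 0], "turn": 0, "claw": 0.5}
    - {"delta_pos": [-21, -15.5, 0], "turn": 0, "claw": 0.5}
    - {"delta_pos": [0, 0, 0], "turn": 0, "claw": 0.5}
    - {"delta_pos": [0, 0, 0], "turn": 0, "claw": 0.5}

```text
time_s: 15.08
tcp_pos: [0.6225, -0.138, 0.2251]
ee_rot: [[-0.986, -0.169, -0.003], [-0.169, 0.986, 0.001], [0.003, 0.001, -1.0]]
wrist_force: [0.0, 0.1, -0.3]
gripper_width: 0.502
gripper_force: 0.0
```

Call:
drive_tool:
  moves:
    - {"delta_pos": [-2.2, -3.7, 15], "turn": 0, "claw": 0.5}
    - {"delta_pos": [0, 0, 20], "turn": 0, "claw": 0.5}
    - {"delta_pos": [0, 0, 18], "turn": 0, "claw": 0.5}
    - {"delta_pos": [0, 0, 10], "turn": 0, "claw": 0.5}
    - {"delta_pos": [0, 0, 5], "turn": 0, "claw": 0.5}
    - {"delta_pos": [0, 0, 0], "turn": 0, "claw": 0.5}
    - {"delta_pos": [0, 0, 0], "turn": 0, "claw": 0}
    - {"delta_pos": [0, 0, 0], "turn": 0, "claw": 0}
    - {"delta_pos": [0, 0, 0], "turn": 0, "claw": 0}
    - {"delta_pos": [0, 0, 0], "turn": 0, "claw": 0}

```text
time_s: 16.32
tcp_pos: [0.6262, -0.1423, 0.1588]
ee_rot: [[-0.986, -0.168, 0.0], [-0.168, 0.986, 0.0], [-0.0, -0.0, -1.0]]
wrist_force: [0.8, 0.3, 0.5]
gripper_width: 0.184
gripper_force: 30.0
```

Call:
drive_tool:
  moves:
    - {"delta_pos": [0, 0, -5], "turn": 0, "claw": 0}
    - {"delta_pos": [0, 0, -10], "turn": 0, "claw": 0}
    - {"delta_pos": [0, 0, -10], "turn": 0, "claw": 0}

```text
time_s: 16.7
tcp_pos: [0.6261, -0.1424, 0.1843]
ee_rot: [[-0.986, -0.168, 0.0], [-0.168, 0.986, -0.0], [-0.0, -0.0, -1.0]]
wrist_force: [0.1, -0.1, -0.9]
gripper_width: 0.184
gripper_force: 30.0
```

Call:
drive_tool:
  moves:
    - {"delta_pos": [0, 0, -25], "turn": 0, "claw": 0}
    - {"delta_pos": [0, 0, -35], "turn": 0, "claw": 0}
    - {"delta_pos": [0, 0, -30], "turn": 0, "claw": 0}
    - {"delta_pos": [0, 0, -20], "turn": -0.16, "claw": 0}
    - {"delta_pos": [0, 0, 0], "turn": -0.17, "claw": 0}
    - {"delta_pos": [0, 0, 0], "turn": -0.17, "claw": 0}
    - {"delta_pos": [0, 0, 0], "turn": -0.17, "claw": 0}
    - {"delta_pos": [0, 0, 0], "turn": -0.17, "claw": 0}
    - {"delta_pos": [0, 0, 0], "turn": -0.17, "claw": 0}
    - {"delta_pos": [0, 0, 0], "turn": -0.17, "claw": 0}
    - {"delta_pos": [0, 0, 0], "turn": -0.16, "claw": 0}

```text
time_s: 18.08
tcp_pos: [0.6259, -0.1424, 0.2943]
ee_rot: [[-0.057, -0.998, 0.001], [-0.998, 0.057, 0.0], [-0.0, -0.001, -1.0]]
wrist_force: [-0.1, -0.8, -1.8]
gripper_width: 0.179
gripper_force: 30.0
```

Call:
drive_tool:
  moves:
    - {"delta_pos": [-20, 3, 0], "turn": 0, "claw": 0}
    - {"delta_pos": [-40, 6, 0], "turn": 0, "claw": 0}
    - {"delta_pos": [-40, 6, 0], "turn": 0, "claw": 0}
    - {"delta_pos": [-40, 6, 0], "turn": 0, "claw": 0}
    - {"delta_pos": [-40, 6, 0], "turn": 0, "claw": 0}
    - {"delta_pos": [-40, 6, 0], "turn": 0, "claw": 0}
    - {"delta_pos": [-40, 6, 0], "turn": 0, "claw": 0}
    - {"delta_pos": [-40, 6, 0], "turn": 0, "claw": 0}
    - {"delta_pos": [-40, 6, 0], "turn": 0, "claw": 0}
    - {"delta_pos": [-40, 6, 0], "turn": 0, "claw": 0}
    - {"delta_pos": [-20, 3, 0], "turn": 0, "claw": 0}
    - {"delta_pos": [0, 0, 0], "turn": 0, "claw": 0}

```text
time_s: 19.58
tcp_pos: [0.5903, 0.2622, 0.2935]
ee_rot: [[-0.061, -0.998, -0.0], [-0.998, 0.061, -0.0], [0.0, 0.0, -1.0]]
wrist_force: [-0.5, -0.8, -0.9]
gripper_width: 0.18
gripper_force: 30.0
```

```bash
python3 - <<'E'
from m import *
s=monitor.sense();print(s["tcp_pos"],s["ee_rot"],s["wrist_force"],s["gripper_width"],s["time_s"])
c=cap("scene");W=cloud(c);z=W[...,2]*1000;save(c,"s4");H,S,V=cv2.split(cv2.cvtColor(c["color"],cv2.COLOR_RGB2HSV))
near=np.hypot(W[...,0]-s["tcp_pos"][0],W[...,1]-s["tcp_pos"][1])<.045
for z0 in range(155,310,10):
    m=near&(abs(z-z0)<5)
    if m.sum()>3: print(z0,m.sum(),(W[m][:,:2].mean(0)*1000).round(1),np.ptp(W[m][:,:2]*1000,axis=0).round(1))
cv2.imwrite("pics/a4.png",cv2.resize(c["color"][60:260,280:440,::-1],(480,600)))
E
```

```text
[0.59026868 0.26217773 0.29350084] [[-6.06336115e-02 -9.98160023e-01 -3.65097760e-04]
 [-9.98160080e-01  6.06336590e-02 -1.20300265e-04]
 [ 1.42216128e-04  3.57131770e-04 -9.99999926e-01]] [-0.48780213 -0.75525284 -0.92579075] 0.18002881939987514 19.575
155 7 [594.8 258.1] [ 7.5 10.8]
165 17 [596.  257.5] [ 9.3 13.3]
175 15 [595.3 257.1] [ 6.4 12.6]
185 18 [595.6 258.5] [ 9.7 11.9]
195 19 [596.3 257.6] [ 8.9 13.6]
205 21 [595.9 258.1] [ 6.3 12.9]
215 18 [596.2 258.8] [10.4 12.7]
225 19 [596.9 258.1] [ 6.5 13.2]
235 21 [596.2 258.5] [ 9.6 13.8]
245 45 [596.1 259.9] [12.3 39.2]
255 70 [594.2 258.2] [13.8 39.2]
265 19 [597.1 258.5] [ 6.1 12.8]
275 23 [597.2 259.9] [ 7.6 13.2]
```

View pics/a4.png

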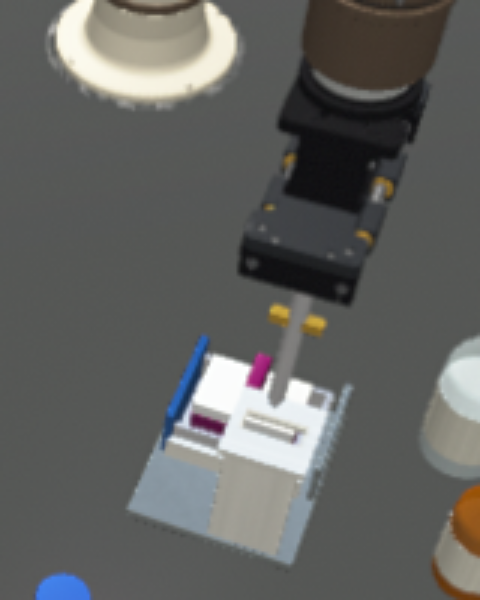

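The rod hangs vertical with its pin along the slot, and the tip (crop 278,400) is just short of the slot centre (275,425). By the scene camera's relative measure it needs about +3 mm in x and +3.4 mm in y.

Call:
drive_tool:
  moves:
    - {"delta_pos": [-3.6, -2.8, 0], "turn": 0, "claw": 0}
    - {"delta_pos": [0, 0, 8], "turn": 0, "claw": 0}
    - {"delta_pos": [0, 0, 6], "turn": 0, "claw": 0}
    - {"delta_pos": [0, 0, 5], "turn": 0, "claw": 0}
    - {"delta_pos": [0, 0, 5], "turn": 0, "claw": 0}
    - {"delta_pos": [0, 0, 4], "turn": 0, "claw": 0}
    - {"delta_pos": [0, 0, 0], "turn": 0, "claw": 0}

```text
time_s: 20.5
tcp_pos: [0.5938, 0.264, 0.2652]
ee_rot: [[-0.062, -0.998, -0.001], [-0.998, 0.062, -0.0], [0.0, 0.001, -1.0]]
wrist_force: [-0.1, 0.1, -1.4]
gripper_width: 0.179
gripper_force: 30.0
```

```bash
python3 - <<'E'
from m import *
s=monitor.sense();print(s["tcp_pos"],s["ee_rot"][0],s["wrist_force"],s["time_s"])
c=cap("scene");W=cloud(c);z=W[...,2]*1000
near=np.hypot(W[...,0]-s["tcp_pos"][0],W[...,1]-s["tcp_pos"][1])<.045
m=near&(z>145)&(z<205); P=W[m]*1000
# axis: fit circle r=7 to horizontal coords
from scipy.optimize import least_squares
r=least_squares(lambda q:np.hypot(P[:,0]-q[0]-q[2]*(P[:,2]-170),P[:,1]-q[1]-q[3]*(P[:,2]-170))-7,[P[:,0].mean()-5,P[:,1].mean(),0,0],loss="soft_l1").x
print("axis at 170",r.round(3),m.sum())
R=np.zeros(z.shape,bool);R[160:250,300:400]=1
print("plate",rect(W[comp(R&(abs(z-126)<8))]))
cv2.imwrite("pics/a5.png",cv2.resize(c["color"][150:250,310:410,::-1],(600,600),interpolation=cv2.INTER_CUBIC))
E
```

```text
[0.59378775 0.26398068 0.26517016] [-6.19094883e-02 -9.98081579e-01 -6.14629375e-04] [-0.09601325  0.14660526 -1.42043551] 20.5
axis at 170 [5.94354e+02 2.59807e+02 1.00000e-03 5.00000e-03] 106
plate (array([596.5, 261.1]), array([74.1, 69.9]), -3.6)
```

View pics/a5.png

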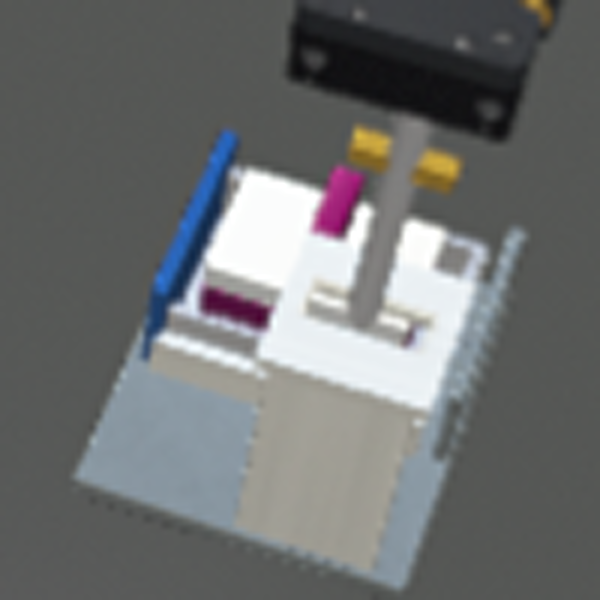

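The tip is in the slot (crop 368,325), clear of both sides, with no side force. A small correction, then down to the lug.

Call:
drive_tool:
  moves:
    - {"delta_pos": [-1.5, 0.5, 8], "turn": 0, "claw": 0}
    - {"delta_pos": [0, 0, 15], "turn": 0, "claw": 0}
    - {"delta_pos": [0, 0, 18], "turn": 0, "claw": 0}
    - {"delta_pos": [0, 0, 15], "turn": 0, "claw": 0}
    - {"delta_pos": [0, 0, 8], "turn": 0, "claw": 0}
    - {"delta_pos": [0, 0, 5], "turn": 0, "claw": 0}
    - {"delta_pos": [0, 0, 3], "turn": 0, "claw": 0}
    - {"delta_pos": [0, 0, 3], "turn": 0, "claw": 0}

```text
time_s: 21.55
tcp_pos: [0.5938, 0.2657, 0.191]
ee_rot: [[-0.062, -0.998, 0.001], [-0.998, 0.062, 0.001], [-0.001, -0.001, -1.0]]
wrist_force: [0.7, 0.7, -1.8]
gripper_width: 0.181
gripper_force: 30.0
```

Call:
drive_tool:
  moves:
    - {"delta_pos": [0, 0, 3], "turn": 0, "claw": 0}
    - {"delta_pos": [0, 0, 3], "turn": 0, "claw": 0}
    - {"delta_pos": [0, 0, 3], "turn": 0, "claw": 0}
    - {"delta_pos": [0, 0, 0], "turn": 0, "claw": 0}

```text
time_s: 22.05
tcp_pos: [0.5934, 0.2655, 0.1812]
ee_rot: [[-0.062, -0.998, -0.001], [-0.998, 0.062, -0.0], [0.0, 0.001, -1.0]]
wrist_force: [-0.0, 0.2, -1.6]
gripper_width: 0.179
gripper_force: 30.0
```

Call:
drive_tool:
  moves:
    - {"delta_pos": [0, 0, 3], "turn": 0, "claw": 0}
    - {"delta_pos": [0, 0, 3], "turn": 0, "claw": 0}
    - {"delta_pos": [0, 0, 3], "turn": 0, "claw": 0}
    - {"delta_pos": [0, 0, 0], "turn": 0, "claw": 0}

```text
time_s: 22.55
tcp_pos: [0.5934, 0.2654, 0.1721]
ee_rot: [[-0.062, -0.998, -0.001], [-0.998, 0.062, -0.0], [0.0, 0.001, -1.0]]
wrist_force: [-0.2, -0.4, -0.8]
gripper_width: 0.178
gripper_force: 30.0
```

Call:
drive_tool:
  moves:
    - {"delta_pos": [0, 0, 4], "turn": 0, "claw": 0}
    - {"delta_pos": [0, 0, 4], "turn": 0, "claw": 0}
    - {"delta_pos": [0, 0, 4], "turn": 0, "claw": 0}
    - {"delta_pos": [0, 0, 3], "turn": 0, "claw": 0}
    - {"delta_pos": [0, 0, 0], "turn": 0, "claw": 0}

```text
time_s: 23.18
tcp_pos: [0.5934, 0.2655, 0.1572]
ee_rot: [[-0.062, -0.998, -0.001], [-0.998, 0.062, -0.0], [0.0, 0.001, -1.0]]
wrist_force: [0.7, -0.5, -1.8]
gripper_width: 0.179
gripper_force: 30.0
```

Call:
drive_tool:
  moves:
    - {"delta_pos": [0, 0, 1.5], "turn": 0, "claw": 0}
    - {"delta_pos": [0, 0, 1], "turn": 0, "claw": 0}
    - {"delta_pos": [0, 0, 0.8], "turn": 0, "claw": 0}
    - {"delta_pos": [0, 0, 0], "turn": 0, "claw": 0}

```text
time_s: 23.68
tcp_pos: [0.5935, 0.2655, 0.1542]
ee_rot: [[-0.062, -0.998, -0.0], [-0.998, 0.062, -0.0], [0.0, 0.0, -1.0]]
wrist_force: [-0.0, -0.8, -1.3]
gripper_width: 0.181
gripper_force: 30.0
```

Call:
drive_tool:
  moves:
    - {"delta_pos": [0, 0, 0.6], "turn": 0, "claw": 0}
    - {"delta_pos": [0, 0, 0.6], "turn": 0, "claw": 0}
    - {"delta_pos": [0, 0, 0], "turn": 0, "claw": 0}

```text
time_s: 24.05
tcp_pos: [0.5938, 0.2657, 0.1538]
ee_rot: [[-0.062, -0.998, 0.001], [-0.998, 0.062, 0.0], [-0.0, -0.001, -1.0]]
wrist_force: [-0.8, -0.7, 1.6]
gripper_width: 0.18
gripper_force: 30.0
```

Bottomed out with the tip on the foot floor. Now the quarter turn about the rod's axis, which sits about 3.7 mm along tool +x from the TCP.

Call:
drive_tool:
  moves:
    - {"delta_pos": [0, 0, -0.6], "turn": 0, "claw": 0}
    - {"delta_pos": [0, -0.6, 0], "turn": 0.157, "claw": 0}
    - {"delta_pos": [0, -0.6, 0], "turn": 0.157, "claw": 0}
    - {"delta_pos": [0, -0.6, 0], "turn": 0.157, "claw": 0}
    - {"delta_pos": [0, -0.6, 0], "turn": 0.157, "claw": 0}
    - {"delta_pos": [0, 0, 0], "turn": 0, "claw": 0}

```text
time_s: 24.8
tcp_pos: [0.5955, 0.2651, 0.1538]
ee_rot: [[-0.635, -0.772, -0.0], [-0.772, 0.635, 0.0], [0.0, 0.001, -1.0]]
wrist_force: [-1.8, 0.2, 1.9]
gripper_width: 0.185
gripper_force: 30.0
```

Call:
drive_tool:
  moves:
    - {"delta_pos": [0, -0.6, 0], "turn": 0.157, "claw": 0}
    - {"delta_pos": [0, -0.6, 0], "turn": 0.157, "claw": 0}
    - {"delta_pos": [0, -0.6, 0], "turn": 0.157, "claw": 0}
    - {"delta_pos": [0, -0.6, 0], "turn": 0.157, "claw": 0}
    - {"delta_pos": [0, -0.6, 0], "turn": 0.157, "claw": 0}
    - {"delta_pos": [0, -0.6, 0], "turn": 0.157, "claw": 0}
    - {"delta_pos": [0, 0, 0], "turn": 0, "claw": 0}

```text
time_s: 25.68
tcp_pos: [0.5965, 0.2624, 0.1537]
ee_rot: [[-0.998, 0.057, -0.001], [0.057, 0.998, 0.001], [0.001, 0.001, -1.0]]
wrist_force: [-5.3, 2.8, 2.1]
gripper_width: 0.183
gripper_force: 30.0
```

Call:
drive_tool:
  moves:
    - {"delta_pos": [0, 0, 0.4], "turn": 0, "claw": 0}
    - {"delta_pos": [0, 0, 0], "turn": 0, "claw": 0.35}
    - {"delta_pos": [0, 0, 0], "turn": 0, "claw": 0.5}
    - {"delta_pos": [0, 0, 0], "turn": 0, "claw": 0.5}
    - {"delta_pos": [0, 0, -10], "turn": 0, "claw": 0.5}
    - {"delta_pos": [0, 0, -25], "turn": 0, "claw": 0.5}
    - {"delta_pos": [0, 0, -40], "turn": 0, "claw": 0.5}
    - {"delta_pos": [0, -40, -40], "turn": 0, "claw": 0.5}
    - {"delta_pos": [0, -55, 0], "turn": 0, "claw": 0.5}
    - {"delta_pos": [0, -55, 0], "turn": 0, "claw": 0.5}
    - {"delta_pos": [0, -55, 0], "turn": 0, "claw": 0.5}
    - {"delta_pos": [0, 0, 0], "turn": 0, "claw": 0.5}

```text
time_s: 27.18
tcp_pos: [0.5846, 0.0538, 0.2696]
ee_rot: [[-0.998, 0.065, 0.002], [0.065, 0.998, -0.0], [-0.002, 0.0, -1.0]]
wrist_force: [0.7, 0.2, 0.6]
gripper_width: 0.501
gripper_force: 0.0
```

```bash
python3 - <<'E'
from m import *
s=monitor.sense();print(s["tcp_pos"],s["wrist_force"],s["time_s"])
c=cap("scene");W=cloud(c);z=W[...,2]*1000;H,S,V=cv2.split(cv2.cvtColor(c["color"],cv2.COLOR_RGB2HSV))
R=np.zeros(z.shape,bool);R[130:250,300:410]=1
hd=comp(R&(H>5)&(H<22)&(S>150)&(z>150)); print("handle",rect(W[hd]),np.percentile(z[hd],[5,95]))
bl=comp(R&(H>100)&(H<130)&(S>130)&(abs(z-62)<8)); print("blue",rect(W[bl]))
a=cv2.resize(c["color"][140:250,310:410,::-1],(400,440)); b=cv2.resize(cap("top")["color"][190:290,170:270,::-1],(400,440))
cv2.imwrite("pics/a6.png",np.hstack([a,b]))
E
```

```text
[0.58463167 0.05378706 0.26964482] [0.73619029 0.1972772  0.61516663] 27.175
handle (array([596.5, 248.4]), array([61.9, 16.7]), -1.5) [167.37315695 181.53805709]
blue (array([509.7, 175.8]), array([99.6,  8.5]), -3.6)
```

View pics/a6.png

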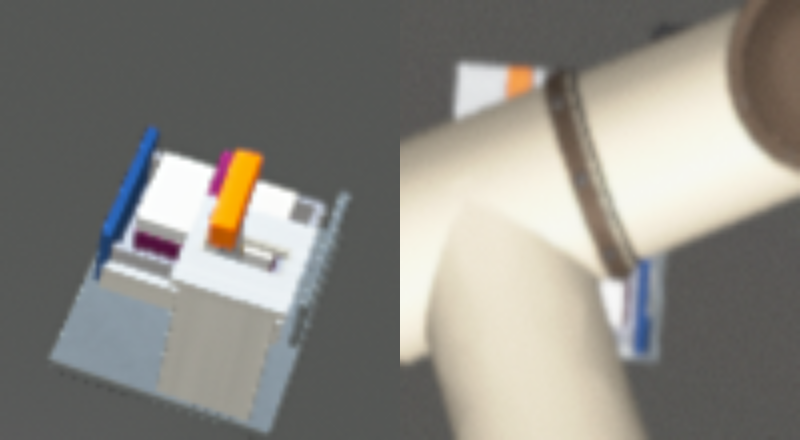

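The orange handle lies across the slot along carrier x, with its top at about 181 mm against 180 mm expected, so the rod is fully down. It leans a few degrees within the holes' play. The tray is home, the box is flat, and the arm is clear.

```bash
python3 -c "
from station import ticket
print(ticket.finish_job())"
```

```text
the job is handed in; nothing more can be done
None
```

I handed the job in at about 27 s: the purple box is flat in the tray, the tray is fully home, and the lock rod is down to the socket floor, a quarter turn on and let go, leaning about 5° in the holes' play; I did not check the pin under the bracket in the images.

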